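# Square up a printing block in the registration corner, then lay it on the print bed

## Task

Nudge the big printing block gently into the corner of the plywood registration board until it sits fully home, flush against both fences, and let go of it there. Then pick it up (the gap in the long fence leaves room for a finger) and lay it gently flat on the dark steel print bed, between the two end bars and midway along them, and release it. Leave the paint brush, the ink roller and the spare block where they are.

Things in the scene. Friction and masses are not known exactly. Their poses are not given: they have to be found in the camera images.
- block: the loose printing block to be placed: a flat rectangular plywood slab with a grey linoleum top carved with a pale leaf pattern; 64 (its x) by 120 (its y) by 12 mm thick, about 0.12 kg (varies). Origin at the centre of its underside, z up. It starts flat on the registration board, 15 to 65 mm short of being home, and up to 20 degrees askew. The carved face stays up
- block_corner (a point): lower edge of the block at its corner +x +y (32 mm, 60 mm from its origin): this corner goes into the corner of the board's fences
- block_tail (a point): lower edge of the block at its corner +x -y (32 mm, -60 mm from its origin): the other end of the long side that goes against the long fence
- board: registration board, fixed to the table: plywood 160 (x) by 216 (y) by 15 mm thick, with two light wooden fences 14 mm thick standing 10 mm above its top face: the long fence along the +x edge (working face at x = +66 mm, facing -x), the end fence along the +y edge (working face at y = +94 mm, facing -y), at a right angle. Origin under its centre
- fence_gap (a point): middle of the gap in the long fence, on the line of its working face, at the board's top face, 60 mm from the corner. The gap is 72 mm long, open down to the board: room for a finger when gripping a fully home block across its 64 mm width. A block slid along the long fence while still far from the end fence can poke into the gap: go to the end fence first
- board_corner (a point): the inner corner of the fences at the board's top face (15 mm above the table), axes as the board's. A block fully home has its block_corner exactly here and its origin 32 mm (-x) and 60 mm (-y) from here. Poses are too coarse to tell flush from nearly flush: feel for the stop
- bed: print bed, fixed to the table: dark steel plate 130 (x) by 190 (y) by 12 mm thick with two aluminium bars, 12 mm wide and 10 mm high, along x at its ends, 126 mm apart between inner faces; the 120 mm block lies between them, its y along the bed's y (either way round). The other two sides are open for the fingers. Origin under its centre
- bed_mid (a point): centre of the bed's upper face (12 mm above the table), axes as the bed's: where the block's origin goes
- brush: bystander: paint brush, 170 mm, lying on the table between board and bed
- spare: bystander: a smaller printing block of the same make, 55 by 90 by 12 mm, lying on the table to the left, towards the rack; not to be used
- brayer: bystander: ink roller with a rubber drum 90 mm long, wooden handle, lying to the right, towards the press
Things that resemble listed ones, but are neither listed nor needed, are in the scene too. Of the things that look like the bed, take the one that is farthest to the robot's right at the start. What is shaped like the block but red is not meant.

How it is judged:
On the way:
1. the block lies flat on the board, flush against both fences (within 1.5 mm at the corner and at the far end of the long side), at rest and let go of (x of block_corner in the frame of board_corner between -0.0015 and 0.0015 m and y of block_corner in the frame of board_corner between -0.0015 and 0.0015 m and x of block_tail in the frame of board_corner between -0.0015 and 0.0015 m and z of block_corner in the frame of board_corner between -0.003 and 0.003 m and angle between block's own z axis and vertical below 0.03 rad and contact force between the fingers and block below 0.05 N and linear speed of block below 0.01 m/s), for 0.2 s.
At the end, for the whole second after the job is handed in: The block lies flat and at rest on the print bed (carved face up, height within 2 mm), between the end bars (within 4 mm of centred between them), its middle within 10 mm of the bed's middle along the bars, and is released (x of block in the frame of bed_mid between -0.01 and 0.01 m and y of block in the frame of bed_mid between -0.004 and 0.004 m and z of block in the frame of bed_mid between -0.002 and 0.002 m and angle between block's own z axis and vertical below 0.03 rad and angle between the y axis of block and the y axis of bed, either way round below 0.1 rad and linear speed of block below 0.01 m/s); the robot touches nothing.
It fails at once if the block is forced against the registration board with more than 90 N (contact force between block and board above 90 N).
It fails at once if the block is dropped or pressed on the print bed with more than 50 N (contact force between block and bed above 50 N).
It fails at once if a bystander (brush, spare block, ink roller) is shifted more than 30 mm (distance of any of brush, spare, brayer from where it was at the start of the episode above 0.03 m).
It fails at once if the block is turned over or stood on edge (angle between block's own z axis and vertical above 0.8 rad).
It also fails if it takes over 64 s, if anything falls off the work surface, if the arm or the gripper's body presses on something with over 40 N, if the wrist force passes 120 N, or if a joint passes its speed limit or range.

## Robot

A 6-joint arm with a two-finger parallel gripper is mounted at the origin on the work surface. World frame = base frame: x ahead of the robot, y to its left, z up, the work surface at z = 0. Lengths are in m, angles in rad, forces in N, time in s.
With the tool pointing down it reaches from about 0.35 to 0.975 m from the base axis. Payload 4.9 kg.
Tool frame: the origin (TCP) lies midway between the tips of the shut fingers; the grasp point (between the pads) lies 19 mm behind it; z points along the fingers, y is the direction in which the jaws open and shut (so a half turn about z gives the same grasp; the last joint's range is limited). The gripper opens to 85 mm and grips with 20 to 120 N. Pads are 22 mm wide; open, the fingers measure 114 mm over their backs; the gripper's body (76 mm by 85 mm) begins 54 mm behind the grasp point. The pads swing forward as they close: fully open they stand 13 mm farther back than shut.
Start: joints at [-1.283, 0.053, 1.613, -0, 1.476, -0.119], TCP at [0.247, -0.574, 0.231] pointing down, gripper open.
Joint ranges: [-3.01, 3.01], [-1.01, 2.22], [0.06, 2.58], [-1.02, 4.17], [0.09, 2.62], [-3.14, 3.14]. Speed limits (rad/s): [2.57, 2.57, 3.14, 3.14, 3.14, 3.14].

## Interface

Orientations are given as a unit quaternion [w, x, y, z].
In Python, from plant import state, grab_frame, camera_info, job_done, cut_out gives the robot as it stands.
- The arm moves only by the tool step_arm, never from a script. Its argument "moves" is a list of rows, each a list of 7 numbers: the shift along the tool's x, y, z in m, then the turn, a rotation vector about the tool's x, y, z in rad, then the finger opening in m, from 0 to 0.0854. A call has 1 to 8 rows; each row shifts and turns the commanded pose from where the row before left it, along the tool's axes as they then stand; what a row does not reach is not made up. A row lasts 1/10 s, in which the tool goes at most 50 mm and 8.59 degrees, less where a joint would pass 70% of its speed; a pose out of reach is approached as far as the arm can. A call is refused whole if a number of a shift passes 0.05 or a number of a turn 0.15, either way. A call with a gripper value outside its range is refused whole. The fingers move at their own pace and stop on an object; the grip force is fixed at half the most. Time passes only in rows, so rows that do not move let the fingers close. It gives the time, the measured TCP pose, the force and the opening at its end, in the units of the state.
- state(): the state, without advancing time (a new reading comes with each control period).
- grab_frame(name): name is "scene" or "top" or "wrist"; returns (picture, depth): 400x640x3 uint8, red, green, blue; 400x640 float32, m along the optical axis (not along the pixel's ray), 0 where there is no reading.
- camera_info(name): a dict with "intrinsics" (3x3 intrinsics, pixels), "dist_coeffs" ([k1, k2, p1, p2, k3] as OpenCV has them; the pictures are not rectified), "world_from_camera" (4x4, takes a point from camera to world coordinates). Camera axes: x right, y down, z forward; pixel columns grow to the right and rows downward; lengths in m; the calibration is good to about 2 mm. A picture is of the moment at which its call begins: read the wrist's pose just before it. camera_info takes no time and is no camera call; for the wrist camera it gives the pose at the moment of the call.
- job_done(): hands the job in, once; it reports no verdict.
Trained networks look in the newest picture that a camera, given by its name, has taken for a name from the list of things; names that differ only in an ending like _2 or _b are one class to them, and where a whole thing is asked for, a point or a joint stands for the part that bears it (a point fixed in the world has none). Each returns a list of dicts, best first, with "conf" (0 to 1); they miss things now and then, are a little off and sometimes report something else, mostly with a low value. They report only what shows in the picture. A call takes as long as a camera call. They do not tell look-alikes from the thing itself.
- cut_out(camera, query): "mask" (400x640 bool, what is visible of it) and "point" ([column, row] in pixels, amid what is visible of it).
The state is a dict: "time": time; "joint_pos": joint angles; "joint_vel": joint speeds; "joint_efforts": joint torques, N m; "tool_pos": TCP position; "tool_rot": TCP orientation; "contact_force": force on the tool from outside, world axes, zero at the start; "ft_torque": the same for the moment, N m; "gripper_width": opening from 0.0 (shut) to 1.0 (fully open).
Only numpy, scipy, OpenCV 4.12 (cv2) and the standard library are available. Lean on these libraries where they do the work, as an engineer would, in place of code of your own. Each camera call takes 0.05 s, during which the arm holds its last target.

## Working session

There is one attempt and no reset: what is moved stays moved. The work goes in short steps, Python scripts to look and compute and a tool call to move; the robot and the scene stay as the last step left them, time stands still between calls to the robot, and variables do not carry over. Pictures are saved under pics/ and viewed, and the job is handed in when it is done.

Besides the shell and the picture viewer there is one more tool, called after "Request:" by a JSON object that holds its "method" and its "body", one argument or row to a line. step_arm: Moves the arm, as the interface text tells. Its arguments: {"type":"object","properties":{"moves":{"type":"array"}},"required":["moves"]}

```bash
mkdir -p pics; ls
python3 - <<'E'
from plant import *
import cv2
s=state();print(s)
for n in ("scene","top"):
    p,d=grab_frame(n);cv2.imwrite(f"pics/{n}0.png",p[:,:,::-1]);i=camera_info(n);print(n,i)
print(state()["time"])
E
```

```text
pics
{'time': 0.0, 'joint_pos': array([-1.28300383e+00,  5.33538797e-02,  1.61427661e+00,  3.38572965e-05,
        1.47600565e+00, -1.19013955e-01]), 'joint_vel': array([ 1.91884175e-03,  6.37302803e-05, -9.73079490e-04, -7.47361358e-04,
        3.04368577e-04,  9.36616089e-04]), 'joint_efforts': array([ 1.71694533e-03, -3.93677688e+01, -3.70179713e+01, -2.54153622e-05,
        7.07662912e-03,  1.46338536e-06]), 'tool_pos': array([ 0.24712402, -0.57339787,  0.23007526]), 'tool_rot': array([-1.01952720e-03,  9.79384602e-01,  2.02001872e-01, -6.93307959e-05]), 'contact_force': array([-0.34125655, -0.06386238,  0.86771463]), 'ft_torque': array([-0.02286361, -0.02948361, -0.03987324]), 'gripper_width': 1.000008987631905}
scene {'intrinsics': array([[400.40007925,   0.        , 316.42740646],
       [  0.        , 400.40007925, 201.60909393],
       [  0.        ,   0.        ,   1.        ]]), 'dist_coeffs': array([-0.10090281,  0.        ,  0.        ,  0.        ,  0.        ]), 'world_from_camera': array([[ 0.26346305,  0.71515157, -0.64741444,  1.28090869],
       [ 0.96465059, -0.19111216,  0.18145352, -0.22543755],
       [ 0.006038  , -0.67233502, -0.74022237,  0.98265318],
       [ 0.        ,  0.        ,  0.        ,  1.        ]])}
top {'intrinsics': array([[442.5467433 ,   0.        , 317.5840908 ],
       [  0.        , 442.5467433 , 207.91907953],
       [  0.        ,   0.        ,   1.        ]]), 'dist_coeffs': array([-0.05310352,  0.        ,  0.        ,  0.        ,  0.        ]), 'world_from_camera': array([[ 0.01741893, -0.99939259,  0.03018337,  0.42533663],
       [-0.99982199, -0.0171916 ,  0.00777474,  0.00232477],
       [-0.00725111, -0.03031342, -0.99951414,  1.39140053],
       [ 0.        ,  0.        ,  0.        ,  1.        ]])}
0.1
```

View pics/scene0.png

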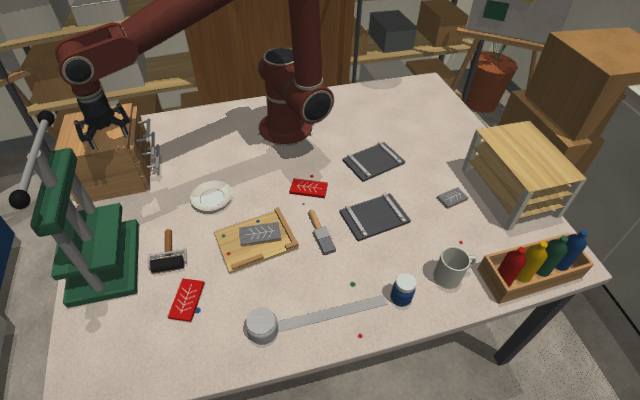

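View pics/top0.png

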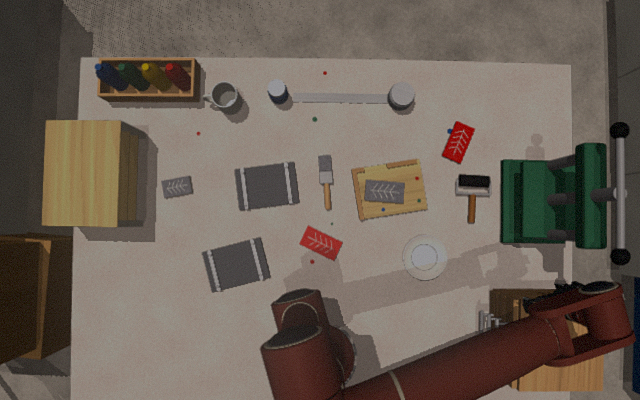

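The top view shows the board at (390,190), with the block on it. The long fence with its gap is on the far side, and the end fence is on the left. There are beds at (267,186) and (237,264); the first is farther to the right, so it is the one to use. The brush is at (326,180).

```bash
cat > h.py <<'E'
import numpy as np,cv2
from plant import *
from scipy.spatial.transform import Rotation as R
def q2R(q): return R.from_quat([q[1],q[2],q[3],q[0]])
def pix2plane(n,uv,z,i=None):
    i=i or camera_info(n)
    p=cv2.undistortPoints(np.array(uv,float).reshape(-1,1,2),i["intrinsics"],i["dist_coeffs"]).reshape(-1,2)
    T=i["world_from_camera"]; d=np.c_[p,np.ones(len(p))]@T[:3,:3].T; o=T[:3,3]
    return o+d*((z-o[2])/d[:,2])[:,None]
def proj(n,P,i=None):
    i=i or camera_info(n);T=np.linalg.inv(i["world_from_camera"])
    return cv2.projectPoints(np.array(P,float).reshape(-1,1,3),cv2.Rodrigues(T[:3,:3])[0],T[:3,3],i["intrinsics"],i["dist_coeffs"])[0].reshape(-1,2)
def tool_delta(target,yaw_x=None):
    """target world pos -> shift in tool axes; yaw_x: desired world heading of tool x (tool down)"""
    s=state();Rt=q2R(s["tool_rot"]);d=Rt.inv().apply(np.array(target)-s["tool_pos"])
    rv=None
    if yaw_x is not None:
        X=np.array([np.cos(yaw_x),np.sin(yaw_x),0]);Z=np.array([0,0,-1.]);Y=np.cross(Z,X)
        rv=(Rt.inv()*R.from_matrix(np.c_[X,Y,Z])).as_rotvec()
    return d,rv
def maskpose(n,m,z):
    c=max(cv2.findContours(m.astype(np.uint8),cv2.RETR_EXTERNAL,cv2.CHAIN_APPROX_NONE)[0],key=len).reshape(-1,2)
    P=pix2plane(n,c,z)[:,:2]
    return cv2.minAreaRect((P*1000).astype(np.float32))
E
python3 - <<'E'
from h import *
p,d=grab_frame("top")
for q,z in (("block",.027),("board",.015),("bed",.012),("brush",.01),("spare",.012),("brayer",.02)):
    for r in cut_out("top",q):
        print(q,round(r["conf"],2),r["point"],r["mask"].sum(),maskpose("top",r["mask"],z))
s=state();i=camera_info("wrist");Rt=q2R(s["tool_rot"]).as_matrix()
T=i["world_from_camera"];print("cam in tool",Rt.T@(T[:3,3]-s["tool_pos"]),Rt.T@T[:3,:3],i["intrinsics"]);print("toolR",Rt)
c=cv2.resize(p[140:250,200:460],None,fx=3,fy=3,interpolation=cv2.INTER_CUBIC);cv2.imwrite("pics/topz.png",c[:,:,::-1])
E
```

```text
block 0.95 [383.9, 190.8] 826 ((523.328125, -191.27865600585938), (121.82112121582031, 65.99374389648438), 86.60343933105469)
block 0.58 [460.2, 140.4] 849 ((679.087158203125, -419.6551513671875), (68.34151458740234, 124.6768798828125), 65.94281005859375)
block 0.56 [320.4, 240.3] 827 ((361.14056396484375, 2.478302001953125), (121.11861419677734, 65.99610900878906), 64.4956283569336)
board 0.82 [392.5, 179.3] 2783 ((532.943115234375, -208.66372680664062), (162.79928588867188, 221.66334533691406), 9.491271018981934)
bed 0.88 [233.6, 262.5] 2548 ((287.02593994140625, 266.73602294921875), (131.51451110839844, 193.73651123046875), 15.703974723815918)
bed 0.61 [266.2, 184.3] 2528 ((534.94140625, 175.51931762695312), (134.30877685546875, 191.60430908203125), 8.51334285736084)
brush 0.6 [324.7, 175.6] 493 ((551.5825805664062, -10.989667892456055), (169.54530334472656, 41.132381439208984), 3.9940602779388428)
brush 0.34 [175.1, 187.6] 446 ((526.0311279296875, 458.22601318359375), (50.53644561767578, 92.49637603759766), 10.21820068359375)
spare 0.84 [179.0, 187.0] 491 ((526.8967895507812, 457.56060791015625), (52.90172576904297, 94.14025115966797), 11.432011604309082)
brayer 0.78 [472.5, 187.6] 691 ((549.9522094726562, -472.2601318359375), (111.51448059082031, 57.20084762573242), 87.49819946289062)
cam in tool [ 0.08148585  0.00067555 -0.14332055] [[ 1.93135282e-04 -9.49452583e-01 -3.13910426e-01]
 [ 9.99999938e-01  9.09230903e-05  3.40250269e-04]
 [-2.94509790e-04 -3.13910473e-01  9.49452541e-01]] [[355.9870309    0.         324.19123618]
 [  0.         355.9870309  198.74865012]
 [  0.           0.           1.        ]]
toolR [[ 9.18398557e-01  3.95656529e-01 -4.65167148e-05]
 [ 3.95656531e-01 -9.18398544e-01  1.51801425e-04]
 [ 1.73403417e-05 -1.57818852e-04 -9.99999987e-01]]
```

View pics/topz.png

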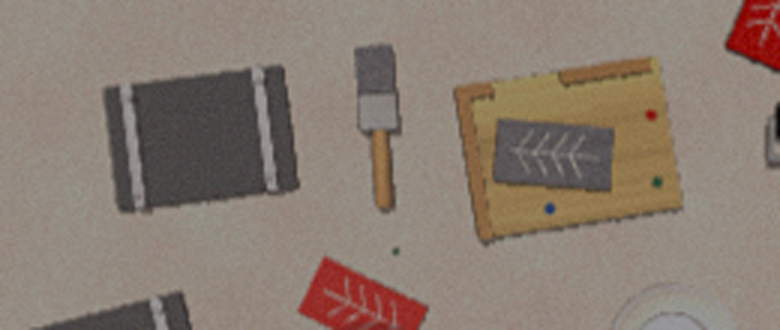

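```bash
cat >> h.py <<'E'
def plan(target,yaw=None,n=8,grip=0.0854):
    """rows from current measured pose to world target (tool down, heading yaw of tool x)"""
    s=state();R0=q2R(s["tool_rot"]);p=np.array(s["tool_pos"])
    if yaw is None: yaw=np.arctan2(R0.as_matrix()[1,0],R0.as_matrix()[0,0])
    X=np.array([np.cos(yaw),np.sin(yaw),0]);Z=np.array([0,0,-1.]);Y=np.cross(Z,X)
    rv=(R0.inv()*R.from_matrix(np.c_[X,Y,Z])).as_rotvec()
    dp=(np.array(target)-p)/n; Rc=R0
    for k in range(n):
        sh=Rc.inv().apply(dp); tv=rv/n; Rc=Rc*R.from_rotvec(tv)
        print([float(round(v,4)) for v in np.r_[sh,tv]]+[grip],",",sep="")
E
python3 -c "
from h import *
plan([.52,-.20,.20],np.radians(87),10)"
```

```text
[0.0398, -0.0236, 0.0031, -0.0, -0.0, -0.1112, 0.0854],
[0.0422, -0.019, 0.0031, -0.0, -0.0, -0.1112, 0.0854],
[0.0441, -0.0142, 0.0031, -0.0, -0.0, -0.1112, 0.0854],
[0.0454, -0.0092, 0.0031, -0.0, -0.0, -0.1112, 0.0854],
[0.0461, -0.0041, 0.0031, -0.0, -0.0, -0.1112, 0.0854],
[0.0463, 0.001, 0.0031, -0.0, -0.0, -0.1112, 0.0854],
[0.0459, 0.0061, 0.0031, -0.0, -0.0, -0.1112, 0.0854],
[0.0449, 0.0112, 0.0031, -0.0, -0.0, -0.1112, 0.0854],
[0.0434, 0.0161, 0.0031, -0.0, -0.0, -0.1112, 0.0854],
[0.0413, 0.0208, 0.0031, -0.0, -0.0, -0.1112, 0.0854],
```

Request:
{"method": "step_arm", "body": {
  "moves": [
    [0.04,-0.024,0.003,0,0,-0.11,0.0854],
    [0.042,-0.019,0.003,0,0,-0.11,0.0854],
    [0.044,-0.014,0.003,0,0,-0.11,0.0854],
    [0.045,-0.009,0.003,0,0,-0.11,0.0854],
    [0.046,-0.004,0.003,0,0,-0.11,0.0854],
    [0.046,0.001,0.003,0,0,-0.11,0.0854],
    [0.046,0.006,0.003,0,0,-0.11,0.0854],
    [0.045,0.011,0.003,0,0,-0.11,0.0854]
  ]
}}

```text
time: 1.25
tool_pos: [0.467, -0.2743, 0.2075]
tool_rot: [0.0, 0.799, 0.602, 0.0]
contact_force: [0.4, -0.7, 0.1]
gripper_width: 1.0
```

Request:
{"method": "step_arm", "body": {
  "moves": [
    [0.043,0.016,0.003,0,0,-0.11,0.0854],
    [0.041,0.021,0.003,0,0,-0.11,0.0854],
    [0,0,0,0,0,0,0.0854],
    [0,0,0,0,0,0,0.0854]
  ]
}}

```text
time: 1.65
tool_pos: [0.5216, -0.2015, 0.2012]
tool_rot: [-0.0, 0.729, 0.685, -0.0]
contact_force: [-0.4, 0.6, 0.1]
gripper_width: 0.999
```

```bash
cat > look.py <<'E'
from h import *
import sys
s=state();i=camera_info("wrist");p,d=grab_frame("wrist");np.savez("w.npz",p=p,d=d,T=i["world_from_camera"])
cv2.imwrite(f"pics/{sys.argv[1]}.png",p[:,:,::-1]);print(s["time"],s["tool_pos"],s["contact_force"],s["ft_torque"],s["gripper_width"],s["joint_pos"])
Rm=q2R(s["tool_rot"]).as_matrix();print("yaw",np.degrees(np.arctan2(Rm[1,0],Rm[0,0])),Rm[2,2])
for q,z in (("block",.027),("board",.015),("bed",.012)):
    for r in cut_out("wrist",q):
        print(q,round(r["conf"],2),r["point"],r["mask"].sum(),maskpose("wrist",r["mask"],z))
E
python3 look.py w1
```

```text
1.65 [ 0.52160432 -0.20150586  0.20121123] [-0.41129902  0.61670125  0.13888022] [ 0.02730268 -0.02764314 -0.02705974] 0.9994680014082047 [-5.01533382e-01 -8.34385280e-02  1.79818991e+00 -4.25276758e-04
  1.42712951e+00 -4.39388480e-01]
yaw 86.44285480365279 -0.9999998698881225
block 0.81 [323.9, 154.8] 9112 ((523.6815795898438, -192.49497985839844), (120.13960266113281, 64.62417602539062), 86.10984802246094)
block 0.73 [432.2, 343.5] 782 ((622.9251098632812, -405.3375549316406), (28.23741912841797, 55.777103424072266), 18.424118041992188)
block 0.59 [117.1, 7.8] 909 ((357.1327209472656, -58.762691497802734), (17.383445739746094, 52.83195877075195), 86.05083465576172)
board 0.67 [361.4, 164.6] 28549 ((532.0968017578125, -209.09251403808594), (165.06446838378906, 216.93641662597656), 10.047717094421387)
```

View pics/w1.png

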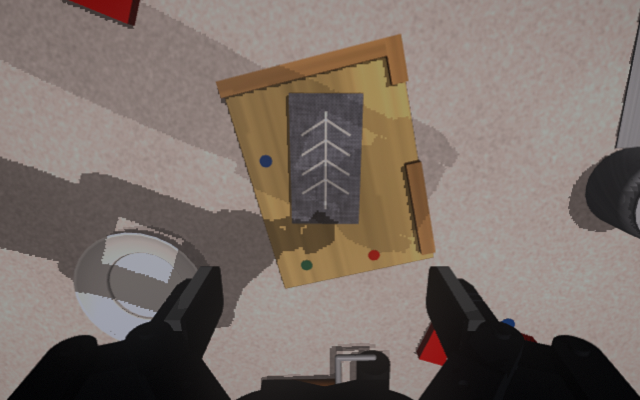

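```bash
python3 -c "
import cv2
p=cv2.imread('pics/w1.png')[20:270,200:460];cv2.imwrite('pics/w1z.png',cv2.resize(p,None,fx=2.4,fy=2.4,interpolation=cv2.INTER_CUBIC))"
```

```text
(no output)
```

View pics/w1z.png

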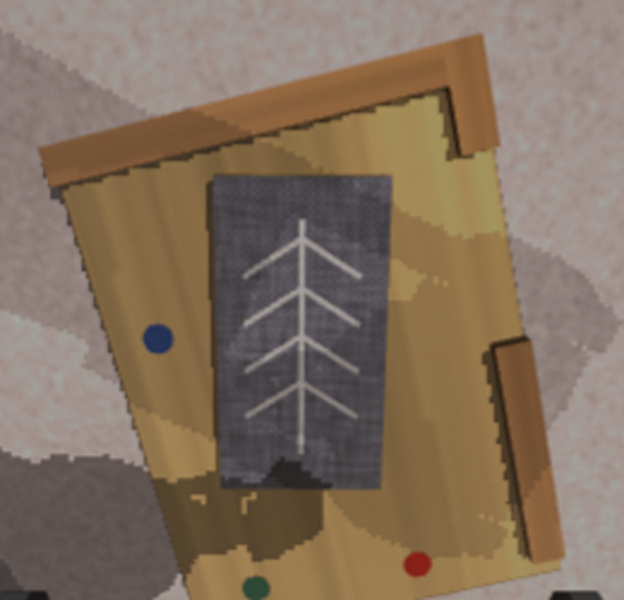

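Run:
```python
from h import *
w=np.load("w.npz");i=camera_info("wrist");i["world_from_camera"]=w["T"]
def f(l): return pix2plane("wrist",np.array(l)/2.4+[200,20],.025,i)*1000
for l in ([(58,184),(446,86)],[(40,148),(482,34)],[(446,86),(462,154),(495,347),(533,560)],[(482,34),(499,147),(528,337),(563,553)]):
    P=f(l)[:,:2];d=P[-1]-P[0];print(P.round(1).tolist(),np.degrees(np.arctan2(d[1],d[0])))
```

```text
[[440.5, -128.8], [580.2, -104.5]] 9.837770267933177
[[435.9, -116.1], [592.7, -88.7]] 9.926061708669312
[[580.2, -104.5], [585.7, -127.5], [598.2, -198.6], [614.8, -290.0]] -79.43060929572826
[[592.7, -88.7], [598.9, -125.9], [610.6, -195.4], [627.2, -287.5]] -80.15975281753755
```

```bash
python3 -c "
from h import *
plan([.5237,-.1925,.012],np.radians(86.1),5)"
```

```text
[0.0022, 0.0004, 0.0379, 0.0, 0.0001, 0.0004, 0.0854],
[0.0022, 0.0004, 0.0379, 0.0, 0.0001, 0.0004, 0.0854],
[0.0022, 0.0004, 0.0379, 0.0, 0.0001, 0.0004, 0.0854],
[0.0022, 0.0004, 0.0379, 0.0, 0.0001, 0.0004, 0.0854],
[0.0022, 0.0004, 0.0379, 0.0, 0.0001, 0.0004, 0.0854],
```

Request:
{"method": "step_arm", "body": {
  "moves": [
    [0.005,0.001,0.04,0,0,0.002,0.0854],
    [0.004,0.001,0.045,0,0,0,0.0854],
    [0.001,0,0.045,0,0,0,0.0854],
    [0,0,0.03,0,0,0,0.0854],
    [0,0,0.02,0,0,0,0.0854],
    [0,0,0.008,0,0,0,0.0854],
    [0,0,0,0,0,0,0.0854]
  ]
}}

```text
time: 2.55
tool_pos: [0.5229, -0.193, 0.0124]
tool_rot: [-0.001, 0.731, 0.683, -0.0]
contact_force: [-0.3, -0.5, -0.3]
gripper_width: 1.0
```

Request:
{"method": "step_arm", "body": {
  "moves": [
    [0,0,0,0,0,0,0.07],
    [0,0,0,0,0,0,0.066],
    [0,0,0,0,0,0,0.06],
    [0,0,0,0,0,0,0.055]
  ]
}}

```text
time: 2.95
tool_pos: [0.5256, -0.1936, 0.0159]
tool_rot: [0.002, 0.73, 0.683, 0.001]
contact_force: [-0.2, -0.1, 6.9]
gripper_width: 0.718
```

Request:
{"method": "step_arm", "body": {
  "moves": [
    [0,0,-0.002,0,0,0,0.055],
    [0,0,0,0,0,0,0.055]
  ]
}}

```text
time: 3.15
tool_pos: [0.5242, -0.1926, 0.0159]
tool_rot: [0.001, 0.73, 0.683, 0.0]
contact_force: [-0.5, 0.5, 4.5]
gripper_width: 0.723
```

```bash
python3 look.py w2
```

```text
3.15 [ 0.52421502 -0.19263689  0.01590163] [-0.48610893  0.52560796  4.52711019] [-0.16387674 -0.27397957 -0.01299058] 0.7232081684753755 [-4.85441947e-01  1.30723366e-01  1.91773173e+00  6.86591059e-05
  1.09202284e+00 -4.19615411e-01]
yaw 86.22659508366769 -0.9999993768412304
block 0.84 [322.5, 244.3] 39443 ((525.8889770507812, -189.67933654785156), (122.51969146728516, 65.1587142944336), 86.2364730834961)
board 0.84 [356.6, 126.0] 73010 ((524.710693359375, -171.693603515625), (173.16522216796875, 144.2533721923828), 9.866531372070312)
```

View pics/w2.png

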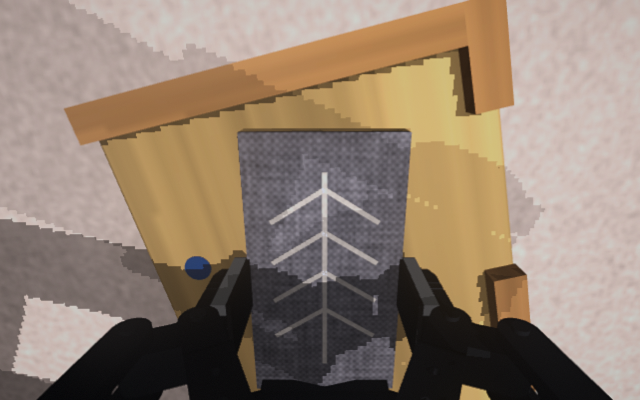

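```bash
python3 -c "
from h import *
plan([.5408,-.1781,.0175],np.radians(99.9),5,.055)"
```

```text
[0.0031, 0.0031, -0.0003, 0.0001, 0.0, -0.0477, 0.055],
[0.003, 0.0033, -0.0003, 0.0001, 0.0, -0.0477, 0.055],
[0.0028, 0.0034, -0.0003, 0.0001, 0.0, -0.0477, 0.055],
[0.0026, 0.0035, -0.0003, 0.0001, 0.0, -0.0477, 0.055],
[0.0025, 0.0036, -0.0003, 0.0001, 0.0, -0.0477, 0.055],
```

Request:
{"method": "step_arm", "body": {
  "moves": [
    [0,0,-0.003,0,0,0,0.055],
    [0.003,0.003,0,0,0,-0.048,0.055],
    [0.003,0.003,0,0,0,-0.048,0.055],
    [0.003,0.004,0,0,0,-0.048,0.055],
    [0.003,0.004,0,0,0,-0.048,0.055],
    [0.002,0.003,0,0,0,-0.047,0.055],
    [0,0,0,0,0,0,0.055]
  ]
}}

```text
time: 4.05
tool_pos: [0.5402, -0.1776, 0.0177]
tool_rot: [-0.001, 0.643, 0.766, -0.0]
contact_force: [-0.9, 0.3, -0.2]
gripper_width: 0.722
```

```bash
python3 look.py w3
```

```text
4.05 [ 0.5402092  -0.17755026  0.01766037] [-0.94081162  0.26946352 -0.16822311] [-0.0311894  -0.03696914  0.01523738] 0.7219764350326346 [-4.48433871e-01  1.51303714e-01  1.89115207e+00  5.98434845e-05
  1.10028423e+00 -6.21845295e-01]
yaw 99.9341681392759 -0.9999993403613213
block 0.57 [321.5, 242.6] 39178 ((541.020263671875, -176.12774658203125), (65.33433532714844, 123.86018371582031), 9.915519714355469)
board 0.64 [224.3, 164.5] 54718 ((522.6841430664062, -157.80868530273438), (172.9739990234375, 114.10936737060547), 10.385713577270508)
```

View pics/w3.png

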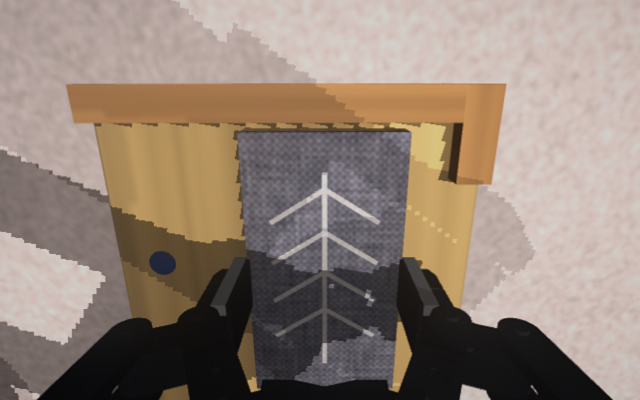

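Request:
{"method": "step_arm", "body": {
  "moves": [
    [0,0,0.0015,0,0,0,0.055],
    [0.002,0,0,0,0,0,0.055],
    [0.001,0,0,0,0,0,0.055],
    [0.001,0,0,0,0,0,0.055],
    [0,0,0,0,0,0,0.055]
  ]
}}

```text
time: 4.75
tool_pos: [0.5399, -0.1745, 0.017]
tool_rot: [0.0, 0.643, 0.766, -0.0]
contact_force: [-0.4, -3.0, -0.9]
gripper_width: 0.723
```

Request:
{"method": "step_arm", "body": {
  "moves": [
    [0.001,0,0,0,0,0,0.055],
    [0.001,0,0,0,0,0,0.055],
    [0,0,0,0,0,0,0.055]
  ]
}}

```text
time: 5.05
tool_pos: [0.5399, -0.1745, 0.0175]
tool_rot: [0.002, 0.643, 0.766, -0.002]
contact_force: [-1.3, -7.7, -2.2]
gripper_width: 0.721
```

Request:
{"method": "step_arm", "body": {
  "moves": [
    [-0.002,0,0,0,0,0,0.055],
    [0,0.006,0,0,0,0,0.055],
    [0,0.006,0,0,0,0,0.055],
    [0,0.004,0,0,0,0,0.055],
    [0,0,0,0,0,0,0.055]
  ]
}}

```text
time: 5.55
tool_pos: [0.5567, -0.1715, 0.0171]
tool_rot: [0.001, 0.643, 0.766, 0.0]
contact_force: [0.6, -4.8, -1.7]
gripper_width: 0.721
```

Request:
{"method": "step_arm", "body": {
  "moves": [
    [0,0.001,0,0,0,0,0.055],
    [0,0.001,0,0,0,0,0.055],
    [0,0.001,0,0,0,0,0.055],
    [0,0,0,0,0,0,0.055]
  ]
}}

```text
time: 5.95
tool_pos: [0.5584, -0.1712, 0.0168]
tool_rot: [0.0, 0.643, 0.766, -0.001]
contact_force: [-1.0, -6.0, -1.2]
gripper_width: 0.725
```

Request:
{"method": "step_arm", "body": {
  "moves": [
    [0,0.001,0,0,0,0,0.055],
    [0,0.001,0,0,0,0,0.055],
    [0,0,0,0,0,0,0.055]
  ]
}}

```text
time: 6.25
tool_pos: [0.5594, -0.171, 0.0167]
tool_rot: [-0.001, 0.643, 0.766, -0.001]
contact_force: [-4.4, -5.8, 1.0]
gripper_width: 0.728
```

Request:
{"method": "step_arm", "body": {
  "moves": [
    [0,0.001,0,0,0,0,0.055],
    [0,0.001,0,0,0,0,0.055],
    [0,0,0,0,0,0,0.055]
  ]
}}

```text
time: 6.55
tool_pos: [0.5594, -0.171, 0.0166]
tool_rot: [-0.003, 0.643, 0.766, -0.003]
contact_force: [-11.3, -8.2, 6.7]
gripper_width: 0.727
```

Request:
{"method": "step_arm", "body": {
  "moves": [
    [0,-0.003,0.001,0,0,0,0.055],
    [0,0,0,0,0,0,0.055],
    [0,0,0,0,0,0,0.072],
    [0,0,0,0,0,0,0.08],
    [0,0,0,0,0,0,0.0854],
    [0,0,0,0,0,0,0.0854]
  ]
}}

```text
time: 7.15
tool_pos: [0.5596, -0.1701, 0.0157]
tool_rot: [-0.0, 0.643, 0.766, 0.0]
contact_force: [-0.3, 0.9, 0.6]
gripper_width: 1.001
```

Request:
{"method": "step_arm", "body": {
  "moves": [
    [0,0,-0.02,0,0,0,0.0854],
    [0,0,-0.05,0,0,0,0.0854],
    [0,0,0,0,0,0,0.0854],
    [0,0,0,0,0,0,0.0854]
  ]
}}

```text
time: 7.55
tool_pos: [0.561, -0.171, 0.0879]
tool_rot: [0.002, 0.643, 0.766, 0.001]
contact_force: [-0.4, 0.0, -0.1]
gripper_width: 0.999
```

```bash
python3 look.py w4
```

```text
7.55 [ 0.56099406 -0.17099907  0.08793746] [-0.37089359  0.02587647 -0.09729896] [-0.012373    0.02627184 -0.01604812] 0.998627333166084 [-4.22916769e-01  9.02098537e-02  1.82356397e+00  4.22239961e-04
  1.22373362e+00 -5.96196207e-01]
yaw 99.91979533943011 -0.9999915766264141
block 0.6 [320.0, 198.6] 19634 ((557.5664672851562, -166.44505310058594), (64.57341003417969, 119.07476806640625), 9.95016098022461)
bed 0.62 [246.0, 222.1] 46669 ((527.2064208984375, -205.91696166992188), (169.01625061035156, 215.04347229003906), 9.85114860534668)
```

View pics/w4.png

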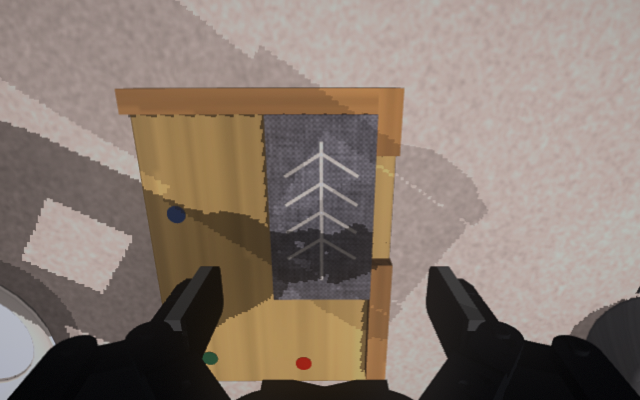

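Request:
{"method": "step_arm", "body": {
  "moves": [
    [0,-0.03,0,0,0,0,0.0],
    [0,-0.03,0,0,0,0,0.0],
    [0,0,0,0,0,0,0.0],
    [0,0,0,0,0,0,0.0],
    [0,0,0.03,0,0,0,0.0],
    [0,0,0.03,0,0,0,0.0],
    [0,0,0.006,0,0,0,0.0],
    [0,0,0,0,0,0,0.0]
  ]
}}

```text
time: 8.55
tool_pos: [0.5, -0.1803, 0.0184]
tool_rot: [-0.002, 0.643, 0.766, -0.0]
contact_force: [0.7, 0.1, 1.1]
gripper_width: 0.003
```

```bash
python3 look.py w5
```

```text
8.55 [ 0.49999741 -0.18031285  0.01844284] [0.7265675  0.06955702 1.05677685] [-0.01444081 -0.01025815  0.00721028] 0.0030457399197389838 [-4.86257452e-01  6.94840795e-02  1.97911011e+00  1.87318251e-04
  1.09618434e+00 -6.59762037e-01]
yaw 99.93601627988247 -0.999994911236518
block 0.56 [470.0, 227.0] 32078 ((561.3552856445312, -165.17733764648438), (68.27147674560547, 111.3822021484375), 10.386021614074707)
board 0.58 [322.2, 169.2] 50859 ((531.4017944335938, -174.25732421875), (176.6129913330078, 146.8135528564453), 9.98734188079834)
bed 0.19 [325.8, 169.9] 50822 ((532.2833862304688, -175.202392578125), (181.0762939453125, 149.0541534423828), 9.716711044311523)
```

View pics/w5.png

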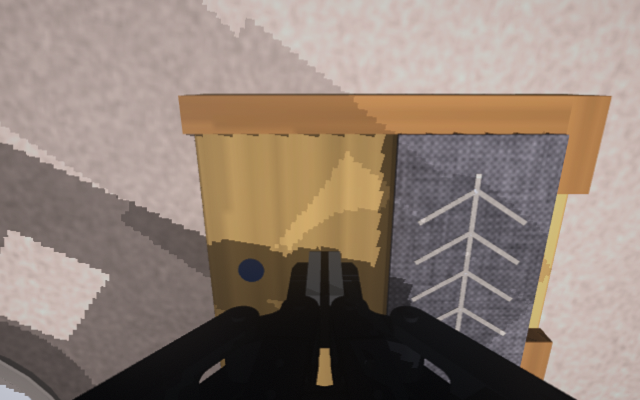

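Request:
{"method": "step_arm", "body": {
  "moves": [
    [0,0.004,-0.002,0,0,0,0.0],
    [0,0.004,0,0,0,0,0.0],
    [0,0.001,0,0,0,0,0.0],
    [0,0.001,0,0,0,0,0.0],
    [0,0.001,0,0,0,0,0.0],
    [0,0,0,0,0,0,0.0]
  ]
}}

```text
time: 9.35
tool_pos: [0.5113, -0.179, 0.0217]
tool_rot: [-0.0, 0.643, 0.766, -0.0]
contact_force: [0.3, 0.6, 0.6]
gripper_width: -0.002
```

Request:
{"method": "step_arm", "body": {
  "moves": [
    [0,0.001,0,0,0,0,0.0],
    [0,0.001,0,0,0,0,0.0],
    [0,0.001,0,0,0,0,0.0],
    [0,0,0,0,0,0,0.0]
  ]
}}

```text
time: 9.75
tool_pos: [0.5144, -0.1786, 0.0218]
tool_rot: [0.0, 0.643, 0.766, 0.0]
contact_force: [-0.5, -0.7, 0.6]
gripper_width: -0.002
```

Request:
{"method": "step_arm", "body": {
  "moves": [
    [0,0.001,0,0,0,0,0.0],
    [0,0.001,0,0,0,0,0.0],
    [0,0,0,0,0,0,0.0]
  ]
}}

```text
time: 10.05
tool_pos: [0.5164, -0.1782, 0.0219]
tool_rot: [0.0, 0.643, 0.766, 0.0]
contact_force: [-1.0, -0.2, 0.8]
gripper_width: 0.001
```

Request:
{"method": "step_arm", "body": {
  "moves": [
    [0,0.001,0,0,0,0,0.0],
    [0,0.001,0,0,0,0,0.0],
    [0,0,0,0,0,0,0.0]
  ]
}}

```text
time: 10.35
tool_pos: [0.5183, -0.1779, 0.0219]
tool_rot: [0.0, 0.643, 0.766, 0.0]
contact_force: [0.5, 0.3, -0.3]
gripper_width: 0.001
```

Request:
{"method": "step_arm", "body": {
  "moves": [
    [0,0.001,0,0,0,0,0.0],
    [0,0.001,0,0,0,0,0.0],
    [0,0,0,0,0,0,0.0]
  ]
}}

```text
time: 10.65
tool_pos: [0.5203, -0.1775, 0.0218]
tool_rot: [0.0, 0.643, 0.766, 0.0]
contact_force: [0.6, 0.0, 0.8]
gripper_width: 0.003
```

Request:
{"method": "step_arm", "body": {
  "moves": [
    [0,0.001,0,0,0,0,0.0],
    [0,0.001,0,0,0,0,0.0],
    [0,0,0,0,0,0,0.0]
  ]
}}

```text
time: 10.95
tool_pos: [0.5213, -0.1773, 0.0217]
tool_rot: [-0.001, 0.643, 0.766, -0.001]
contact_force: [-4.2, -0.9, 3.5]
gripper_width: 0.001
```

```bash
python3 look.py w6|head -1
```

```text
10.95 [ 0.52134896 -0.17728191  0.02171488] [-4.21893597 -0.94682866  3.5026206 ] [-0.10987252  0.76078716  0.02278868] 0.0006742439955283755 [-4.62397374e-01  1.06365525e-01  1.93290816e+00 -1.17608975e-03
```

View pics/w6.png

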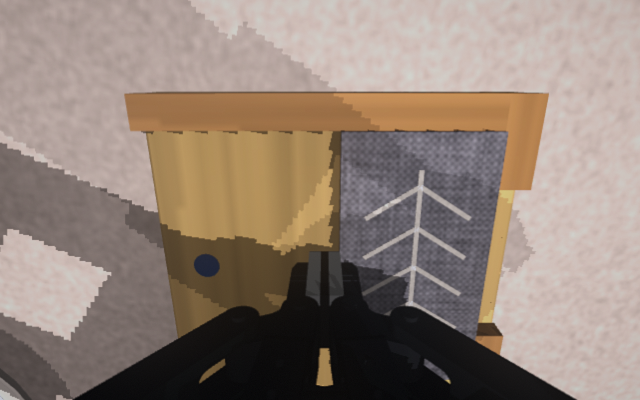

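Request:
{"method": "step_arm", "body": {
  "moves": [
    [0,0.001,0,0,0,0,0.0],
    [0,0.001,0,0,0,0,0.0],
    [0,0,0,0,0,0,0.0]
  ]
}}

```text
time: 11.45
tool_pos: [0.5216, -0.1773, 0.0217]
tool_rot: [-0.003, 0.643, 0.766, -0.002]
contact_force: [-12.7, -1.6, 8.9]
gripper_width: -0.003
```

Request:
{"method": "step_arm", "body": {
  "moves": [
    [0,-0.003,0,0,0,0,0.0],
    [0,-0.006,0,0,0,0,0.0],
    [0,-0.01,-0.02,0,0,0,0.0],
    [0,0,-0.03,0,0,0,0.0],
    [0,0,0,0,0,0,0.0]
  ]
}}

```text
time: 11.95
tool_pos: [0.5084, -0.1816, 0.0763]
tool_rot: [0.005, 0.643, 0.765, 0.001]
contact_force: [0.4, -0.6, 1.4]
gripper_width: 0.001
```

```bash
python3 look.py w7|head -4; python3 -c "
from h import *
a=np.radians(9.9);c=np.array([.5596,-.1708])
# TCP pos for y push: board offset (0,-60-22)
t=c+np.array([[np.cos(a),-np.sin(a)],[np.sin(a),np.cos(a)]])@np.array([0,-.085]);print(t)
plan([*t,.075],np.radians(99.9),4,0)"
```

```text
11.95 [ 0.50837695 -0.18155783  0.07632197] [ 0.41201066 -0.59367031  1.44383015] [-0.03076169  0.01182622 -0.01360576] 0.0006033430694286945 [-4.81275694e-01 -6.28102752e-03  1.94484892e+00  7.66417051e-04
  1.19357105e+00 -6.54335793e-01]
yaw 99.8984522807523 -0.9999550591771307
block 0.59 [411.7, 204.5] 21791 ((555.9088134765625, -166.0916748046875), (64.81216430664062, 119.69944763183594), 10.458412170410156)
[ 0.57421397 -0.25453429]
[-0.0214, 0.0139, -0.0011, -0.0002, -0.0003, 0.0001, 0],
[-0.0214, 0.0139, -0.0011, -0.0002, -0.0003, 0.0001, 0],
[-0.0214, 0.0139, -0.0011, -0.0002, -0.0003, 0.0001, 0],
[-0.0214, 0.0139, -0.0011, -0.0002, -0.0003, 0.0001, 0],
```

View pics/w7.png

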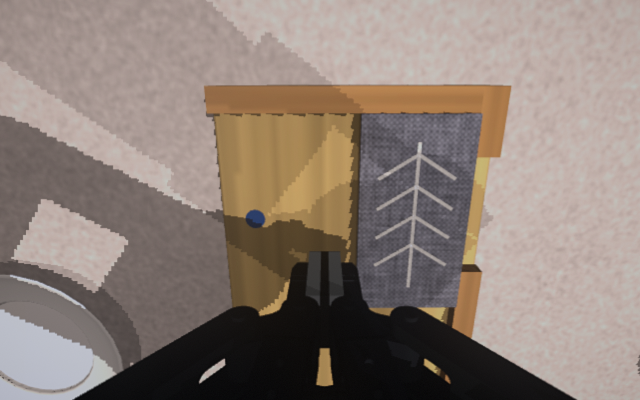

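Request:
{"method": "step_arm", "body": {
  "moves": [
    [-0.022,0.014,0,0,0,0,0.0],
    [-0.022,0.014,0,0,0,0,0.0],
    [-0.022,0.014,0,0,0,0,0.0],
    [-0.022,0.012,0,0,0,0,0.0],
    [0,0,0.025,0,0,0,0.0],
    [0,0,0.025,0,0,0,0.0],
    [0,0,0.004,0,0,0,0.0],
    [0,0,0,0,0,0,0.0]
  ]
}}

```text
time: 12.95
tool_pos: [0.5726, -0.2568, 0.0158]
tool_rot: [-0.002, 0.643, 0.766, -0.0]
contact_force: [-0.6, -0.1, -0.5]
gripper_width: 0.002
```

Request:
{"method": "step_arm", "body": {
  "moves": [
    [0.003,0,0,0,0,0,0.0],
    [0.004,0,0,0,0,0,0.0],
    [0.001,0,0,0,0,0,0.0],
    [0.001,0,0,0,0,0,0.0],
    [0.001,0,0,0,0,0,0.0],
    [0,0,0,0,0,0,0.0]
  ]
}}

```text
time: 13.55
tool_pos: [0.572, -0.2475, 0.018]
tool_rot: [0.0, 0.643, 0.766, 0.0]
contact_force: [0.0, -0.1, 0.6]
gripper_width: 0.004
```

Request:
{"method": "step_arm", "body": {
  "moves": [
    [0.002,0,-0.003,0,0,0,0.0],
    [0.001,0,0,0,0,0,0.0],
    [0.001,0,0,0,0,0,0.0],
    [0.001,0,0,0,0,0,0.0],
    [0,0,0,0,0,0,0.0]
  ]
}}

```text
time: 14.05
tool_pos: [0.571, -0.2426, 0.0207]
tool_rot: [-0.0, 0.643, 0.766, -0.0]
contact_force: [0.2, -0.5, -0.0]
gripper_width: -0.0
```

Request:
{"method": "step_arm", "body": {
  "moves": [
    [0.001,0,0,0,0,0,0.0],
    [0.001,0,0,0,0,0,0.0],
    [0,0,0,0,0,0,0.0]
  ]
}}

```text
time: 14.35
tool_pos: [0.5707, -0.2406, 0.0208]
tool_rot: [-0.0, 0.643, 0.766, -0.0]
contact_force: [0.2, 0.6, 0.1]
gripper_width: -0.002
```

Request:
{"method": "step_arm", "body": {
  "moves": [
    [0.001,0,0,0,0,0,0.0],
    [0.001,0,0,0,0,0,0.0],
    [0,0,0,0,0,0,0.0]
  ]
}}

```text
time: 14.65
tool_pos: [0.5704, -0.2387, 0.0208]
tool_rot: [-0.0, 0.643, 0.766, 0.0]
contact_force: [-0.7, -0.9, 0.6]
gripper_width: 0.002
```

Request:
{"method": "step_arm", "body": {
  "moves": [
    [0.001,0,0,0,0,0,0.0],
    [0.001,0,0,0,0,0,0.0],
    [0,0,0,0,0,0,0.0]
  ]
}}

```text
time: 14.95
tool_pos: [0.5704, -0.2383, 0.0213]
tool_rot: [0.001, 0.643, 0.766, -0.001]
contact_force: [-0.7, -4.0, -1.1]
gripper_width: 0.001
```

Request:
{"method": "step_arm", "body": {
  "moves": [
    [0.001,0,0,0,0,0,0.0],
    [0.001,0,0,0,0,0,0.0],
    [0,0,0,0,0,0,0.0]
  ]
}}

```text
time: 15.25
tool_pos: [0.5704, -0.2382, 0.0219]
tool_rot: [0.003, 0.643, 0.766, -0.002]
contact_force: [-0.5, -9.9, -1.1]
gripper_width: 0.0
```

Request:
{"method": "step_arm", "body": {
  "moves": [
    [-0.004,0,0,0,0,0,0.0],
    [-0.01,0,0,0,0,0,0.0],
    [-0.01,-0.02,-0.04,0,0,0,0.0],
    [0.03,-0.04,-0.01,0,0,0,0.0],
    [0.04,0,0,0,0,0,0.0],
    [0.03,0,0,0,0,0,0.0],
    [0,0,0,0,0,0,0.0]
  ]
}}

```text
time: 15.95
tool_pos: [0.4972, -0.1679, 0.07]
tool_rot: [-0.001, 0.642, 0.766, 0.0]
contact_force: [-0.3, -1.1, -0.7]
gripper_width: 0.003
```

```bash
python3 look.py w8; python3 -c "
import cv2
p=cv2.imread('pics/w8.png')[60:330,260:530];cv2.imwrite('pics/w8z.png',cv2.resize(p,None,fx=2.2,fy=2.2,interpolation=cv2.INTER_CUBIC))"
```

```text
15.95 [ 0.49722899 -0.16794317  0.07003596] [-0.25463676 -1.11678765 -0.74682143] [ 0.0150049  -0.06666224  0.03484184] 0.0025625403680273914 [-4.68240462e-01 -2.58426522e-02  1.97593259e+00  1.31386456e-03
  1.19363224e+00 -6.44334671e-01]
yaw 100.061593698528 -0.9999969871367091
block 0.79 [430.6, 227.6] 19691 ((561.2515258789062, -172.04815673828125), (66.25511932373047, 120.87834167480469), 10.023889541625977)
block 0.59 [625.4, 0.0] 92 ((617.7509155273438, -31.90568733215332), (15.238275527954102, 1.2616149187088013), 10.284821510314941)
board 0.96 [323.8, 183.5] 32360 ((530.4102172851562, -180.84683227539062), (170.47265625, 157.00668334960938), 9.92075252532959)
```

View pics/w8z.png

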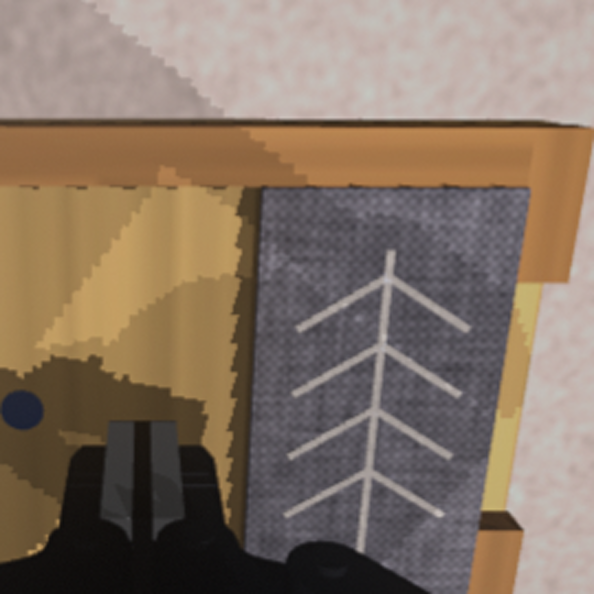

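Request:
{"method": "step_arm", "body": {
  "moves": [
    [-0.013,0.004,0.02,0,0,0,0.0],
    [0,0.003,0.025,0,0,0,0.0],
    [0,0.005,0.004,0,0,0,0.0],
    [0,0.004,0,0,0,0,0.0],
    [0,0.002,0,0,0,0,0.0],
    [0,0.001,0,0,0,0,0.0],
    [0,0.001,0,0,0,0,0.0],
    [0,0,0,0,0,0,0.0]
  ]
}}

```text
time: 16.95
tool_pos: [0.5209, -0.1802, 0.0224]
tool_rot: [0.001, 0.643, 0.766, 0.0]
contact_force: [1.0, -0.1, -0.6]
gripper_width: -0.001
```

Request:
{"method": "step_arm", "body": {
  "moves": [
    [0,0.001,0,0,0,0,0.0],
    [0,0.001,0,0,0,0,0.0],
    [0,0.001,0,0,0,0,0.0],
    [0,0,0,0,0,0,0.0]
  ]
}}

```text
time: 17.35
tool_pos: [0.5218, -0.1798, 0.0215]
tool_rot: [-0.002, 0.643, 0.766, -0.001]
contact_force: [-7.3, -1.1, 4.4]
gripper_width: -0.002
```

Request:
{"method": "step_arm", "body": {
  "moves": [
    [0,-0.004,0,0,0,0,0.0],
    [0,-0.01,0,0,0,0,0.0],
    [0,0,-0.04,0,0,0,0.0],
    [0,0,-0.03,0,0,0,0.0854],
    [0,0.025,0,0,0,0,0.0854],
    [0,0.025,0,0,0,0,0.0854],
    [0,0,0,0,0,0,0.0854],
    [0,0,0,0,0,0,0.0854]
  ]
}}

```text
time: 18.15
tool_pos: [0.5582, -0.1732, 0.0912]
tool_rot: [-0.0, 0.643, 0.766, -0.0]
contact_force: [0.8, 0.4, 0.1]
gripper_width: 0.844
```

```bash
python3 look.py w9; python3 -c "
from h import *
plan([.5595,-.1709,.0165],np.radians(99.9),1)"
```

```text
18.15 [ 0.55824257 -0.17323051  0.09121335] [0.81201648 0.41996267 0.06591491] [ 0.01165769 -0.03623302  0.0189842 ] 0.8444618768007388 [-4.28154336e-01  8.48920524e-02  1.82321012e+00 -5.88200067e-05
  1.23434529e+00 -6.01625897e-01]
yaw 99.94029304360676 -0.9999996331113937
block 0.71 [324.9, 196.5] 19244 ((559.4557495117188, -168.93911743164062), (64.85428619384766, 121.2030029296875), 10.061156272888184)
board 0.59 [250.8, 218.3] 45123 ((530.1888427734375, -207.95046997070312), (168.90440368652344, 214.7411346435547), 9.87134838104248)
[0.0021, 0.0022, 0.0746, -0.0008, -0.0005, -0.0003, 0.0854],
```

View pics/w9.png

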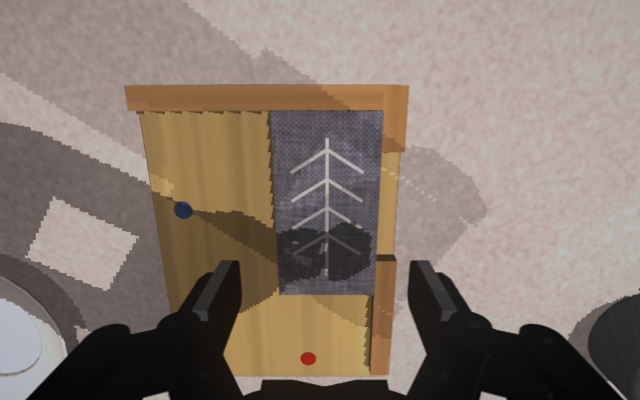

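Request:
{"method": "step_arm", "body": {
  "moves": [
    [0.002,0.002,0,0,0,0,0.0854],
    [0,0,0.03,0,0,0,0.0854],
    [0,0,0.03,0,0,0,0.0854],
    [0,0,0.014,0,0,0,0.0854],
    [0,0,0,0,0,0,0.0854],
    [0,0,0,0,0,0,0.0854]
  ]
}}

```text
time: 18.95
tool_pos: [0.5608, -0.1713, 0.0183]
tool_rot: [0.0, 0.643, 0.766, 0.0]
contact_force: [0.1, 0.4, -0.0]
gripper_width: 1.0
```

Request:
{"method": "step_arm", "body": {
  "moves": [
    [0,0,0,0,0,0,0.07],
    [0,0,0,0,0,0,0.066],
    [0,0,0,0,0,0,0.06],
    [0,0,0,0,0,0,0.055],
    [0,0,0,0,0,0,0.055]
  ]
}}

```text
time: 19.45
tool_pos: [0.5597, -0.1719, 0.0199]
tool_rot: [-0.001, 0.643, 0.766, -0.001]
contact_force: [-10.7, 0.1, 10.7]
gripper_width: 0.709
```

Request:
{"method": "step_arm", "body": {
  "moves": [
    [0,-0.001,0,0,0,0,0.055],
    [0,0,-0.002,0,0,0,0.055],
    [0,0,0,0,0,0,0.055]
  ]
}}

```text
time: 19.75
tool_pos: [0.5595, -0.1718, 0.0203]
tool_rot: [0.001, 0.643, 0.766, -0.0]
contact_force: [-3.3, -1.6, 1.5]
gripper_width: 0.708
```

```bash
python3 look.py w10
```

```text
19.75 [ 0.55950302 -0.17179516  0.02032972] [-3.27507059 -1.64898591  1.47959162] [-0.38777187  0.46891011  0.03148786] 0.7079314285580323 [-4.24603539e-01  1.81677025e-01  1.85117764e+00 -9.89733166e-04
  1.10777331e+00 -5.97250567e-01]
yaw 99.91723935528547 -0.9999991424368484
block 0.82 [320.8, 242.9] 37594 ((560.2678833007812, -168.7376708984375), (64.47396850585938, 120.55359649658203), 9.936663627624512)
board 0.64 [326.0, 245.2] 37721 ((561.53173828125, -175.51461791992188), (70.3487548828125, 132.18218994140625), 9.949943542480469)
board 0.55 [178.3, 174.7] 53701 ((521.9931640625, -160.6254119873047), (173.32861328125, 120.37724304199219), 10.471609115600586)
```

View pics/w10.png

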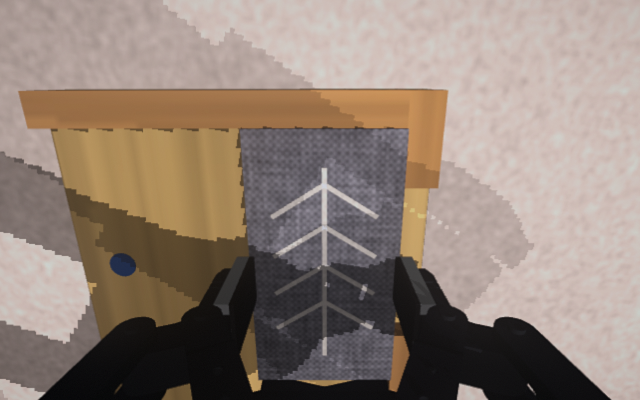

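Request:
{"method": "step_arm", "body": {
  "moves": [
    [0,0,-0.005,0,0,0,0.055],
    [0,0,-0.01,0,0,0,0.055],
    [0,0,-0.02,0,0,0,0.055],
    [0,0,-0.04,0,0,0,0.055],
    [0,0,-0.04,0,0,0,0.055],
    [0,0,-0.02,0,0,0,0.055],
    [0,0,0,0,0,0,0.055]
  ]
}}

```text
time: 20.65
tool_pos: [0.5623, -0.1716, 0.1601]
tool_rot: [0.004, 0.643, 0.766, 0.002]
contact_force: [-0.5, -0.2, -0.7]
gripper_width: 0.703
```

```bash
python3 -c "
from h import *
plan([.545,.03,.155],np.radians(98.5),5,.055)"
```

```text
[0.0403, 0.0035, 0.0009, 0.0017, 0.0007, 0.005, 0.055],
[0.0403, 0.0033, 0.0009, 0.0017, 0.0007, 0.005, 0.055],
[0.0403, 0.0031, 0.0009, 0.0017, 0.0007, 0.005, 0.055],
[0.0404, 0.0029, 0.001, 0.0017, 0.0007, 0.005, 0.055],
[0.0404, 0.0027, 0.001, 0.0017, 0.0007, 0.005, 0.055],
```

Request:
{"method": "step_arm", "body": {
  "moves": [
    [0.02,0.002,0,0,0,0.005,0.055],
    [0.035,0.003,0,0,0,0.005,0.055],
    [0.04,0.003,0,0,0,0.005,0.055],
    [0.04,0.003,0,0,0,0.005,0.055],
    [0.035,0.003,0,0,0,0.005,0.055],
    [0.02,0.002,0,0,0,0,0.055],
    [0.01,0,0,0,0,0,0.055],
    [0,0,0,0,0,0,0.055]
  ]
}}

```text
time: 21.45
tool_pos: [0.5424, 0.0299, 0.1532]
tool_rot: [-0.001, 0.652, 0.758, -0.0]
contact_force: [0.0, -0.1, -1.0]
gripper_width: 0.697
```

```bash
python3 look.py w11;cp w.npz w11.npz
```

```text
21.45 [0.54242098 0.02991781 0.15320372] [ 0.03152427 -0.06418932 -0.99293846] [-0.00853316 -0.0770072  -0.05612653] 0.6974940910420332 [-8.21867971e-02 -7.98213934e-02  1.87732640e+00  5.37620191e-04
  1.34641043e+00 -2.32228341e-01]
yaw 98.58979433162858 -0.9999971650519345
block 0.97 [105.1, 175.3] 11565 ((371.493896484375, 8.084930419921875), (119.81957244873047, 64.28280639648438), 65.31067657470703)
block 0.94 [322.1, 241.1] 37908 ((554.289794921875, -42.1981201171875), (128.2750244140625, 240.7679901123047), 8.545880317687988)
block 0.64 [343.5, 61.7] 21000 ((544.7252197265625, 122.04643249511719), (127.8131103515625, 79.75064086914062), 8.475149154663086)
board 0.56 [249.2, 360.8] 924 ((497.3537292480469, -155.86813354492188), (16.50222396850586, 86.89710998535156), 10.6902494430542)
bed 0.87 [343.0, 57.4] 21011 ((545.6201171875, 122.31587219238281), (134.4923095703125, 84.29844665527344), 8.419597625732422)
```

View pics/w11.png

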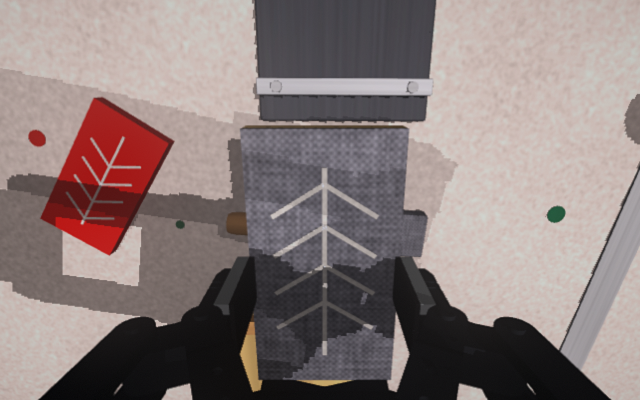

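Request:
{"method": "step_arm", "body": {
  "moves": [
    [0.02,0,0,0,0,0,0.055],
    [0.035,0.002,0,0,0,0,0.055],
    [0.035,0.002,0,0,0,0,0.055],
    [0.03,0.002,0,0,0,0,0.055],
    [0.015,0.002,0,0,0,0,0.055],
    [0,0,0,0,0,0,0.055],
    [0,0,0,0,0,0,0.055]
  ]
}}

```text
time: 22.35
tool_pos: [0.5317, 0.1625, 0.1545]
tool_rot: [0.0, 0.653, 0.757, -0.0]
contact_force: [-0.1, -0.3, -0.5]
gripper_width: 0.7
```

```bash
python3 look.py w12;cp w.npz w12.npz; python3 -c "
import cv2
p=cv2.imread('pics/w11.png')[60:150,230:460];q=cv2.imread('pics/w12.png')[60:150,230:460]
import numpy as np
cv2.imwrite('pics/z12.png',cv2.resize(np.vstack([p,q]),None,fx=3,fy=3,interpolation=cv2.INTER_CUBIC))"
```

```text
22.35 [0.53167408 0.16249371 0.15452275] [-0.05758429 -0.27639343 -0.50084257] [ 0.00148904 -0.00286134  0.00931297] 0.6996032423130318 [ 1.63143575e-01 -5.14553472e-02  1.84804147e+00 -8.03534873e-04
  1.34520978e+00  1.57619298e-02]
yaw 98.45465306442705 -0.9999996726777546
block 0.84 [122.5, 297.6] 5765 ((370.085205078125, 19.300735473632812), (123.08557891845703, 62.017391204833984), 65.25255584716797)
block 0.62 [323.3, 241.3] 38454 ((543.6270751953125, 90.8536605834961), (129.67434692382812, 245.09078979492188), 8.26010513305664)
bed 0.93 [330.8, 84.0] 14726 ((530.2568969726562, 212.64727783203125), (134.37591552734375, 119.33638000488281), 6.382055759429932)
bed 0.76 [56.6, 66.4] 15484 ((313.72772216796875, 223.23678588867188), (114.68916320800781, 92.62969207763672), 14.348773002624512)
```

View pics/w12.png

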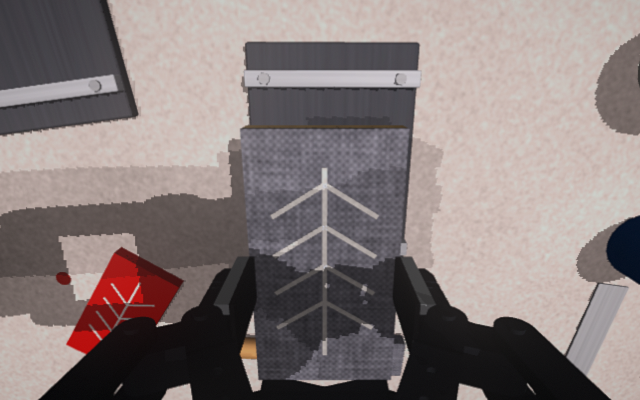

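View pics/z12.png

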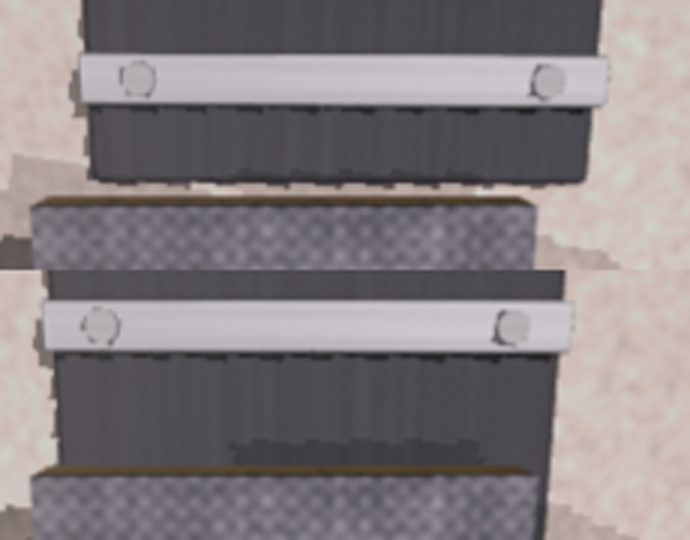

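Run:
```python
from h import *
def f(n,l,z):
    i=camera_info("wrist");i["world_from_camera"]=np.load(n)["T"]
    return pix2plane("wrist",np.array(l)/3+[230,60],z,i)[:,:2]*1000
a=f("w11.npz",[(80,79),(606,81.5)],.022);b=f("w12.npz",[(43.5,54.5),(571.5,57)],.022)
print(a,np.linalg.norm(a[1]-a[0]),b,np.linalg.norm(b[1]-b[0]));A=a.mean(0);B=b.mean(0);print("bed",(A+B)/2,np.linalg.norm(A-B),np.degrees(np.arctan2(*(B-A)[::-1]))-90)
for P in(a,b): d=P[1]-P[0];print(np.degrees(np.arctan2(d[1],d[0])))
c=f("w12.npz",[(32,206),(537,204)],.1616);d=c[1]-c[0];L=np.linalg.norm(d);d/=L;n=np.array([-d[1],d[0]]);ctr=c.mean(0)-60*n
s=state();print("blk",c,L,np.degrees(np.arctan2(d[1],d[0])),ctr,"off from tcp",ctr-s["tool_pos"][:2]*1000)
```

```text
[[482.55667117  98.34689129]
 [610.31579344 117.10199069]] 129.12841312698956 [[462.69236462 235.24778223]
 [590.68224907 253.71452313]] 129.3152390154872
bed [536.56176957 176.10279684] 138.17531707569614 8.217230384661377
8.351396452234397
8.210137661188165
blk [[492.30405099 220.28568623]
 [555.26968751 229.91605291]] 63.69784410698052 8.695794656057865 [532.85816528 165.7905704 ] off from tcp [1.24700687 3.50759328]
```

Request:
{"method": "step_arm", "body": {
  "moves": [
    [0.005,0.003,0.01,0,0,0.004,0.055],
    [0.005,0.002,0.025,0,0,0.003,0.055],
    [0,0,0.035,0,0,0,0.055],
    [0,0,0.03,0,0,0,0.055],
    [0,0,0.015,0,0,0,0.055],
    [0,0,0.003,0,0,0,0.055],
    [0,0,0,0,0,0,0.055],
    [0,0,0,0,0,0,0.055]
  ]
}}

```text
time: 23.35
tool_pos: [0.5364, 0.1743, 0.0385]
tool_rot: [0.001, 0.656, 0.755, 0.001]
contact_force: [-0.0, -0.3, -1.0]
gripper_width: 0.704
```

```bash
python3 look.py w13;cp w.npz w13.npz; python3 -c "
import cv2
p=cv2.imread('pics/w13.png')[60:180,210:440]
cv2.imwrite('pics/z13.png',cv2.resize(p,None,fx=3.4,fy=3.4,interpolation=cv2.INTER_CUBIC))"
```

```text
23.35 [0.53637776 0.17433943 0.03845302] [-0.02036023 -0.27470688 -0.98370953] [-0.00172239 -0.0033985   0.0263149 ] 0.7039695918486266 [1.82302463e-01 1.07056539e-01 1.89913296e+00 3.22655131e-05
 1.13218839e+00 4.14048239e-02]
yaw 98.07207259937705 -0.9999948322176996
block 0.95 [324.6, 239.7] 38140 ((538.6859130859375, 167.95745849609375), (73.20791625976562, 138.52008056640625), 8.117148399353027)
block 0.7 [23.4, 373.1] 2443 ((382.5246276855469, 76.96003723144531), (45.06548309326172, 30.12497329711914), 50.537376403808594)
bed 0.86 [317.1, 110.2] 39446 ((531.5003662109375, 210.06259155273438), (136.90853881835938, 124.21803283691406), 9.723594665527344)
bed 0.79 [3.3, 146.5] 402 ((379.77880859375, 204.1602020263672), (20.882524490356445, 7.054439544677734), 82.20154571533203)
```

View pics/w13.png

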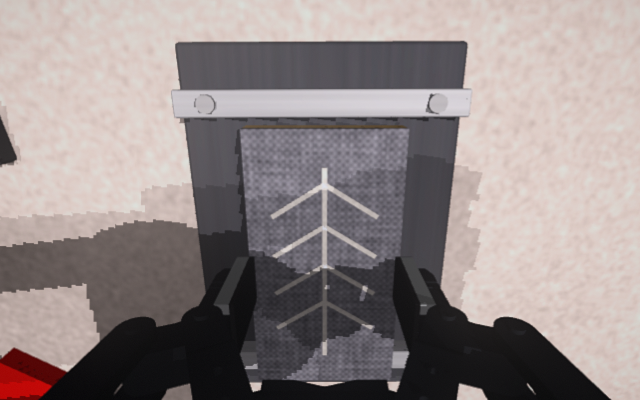

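View pics/z13.png

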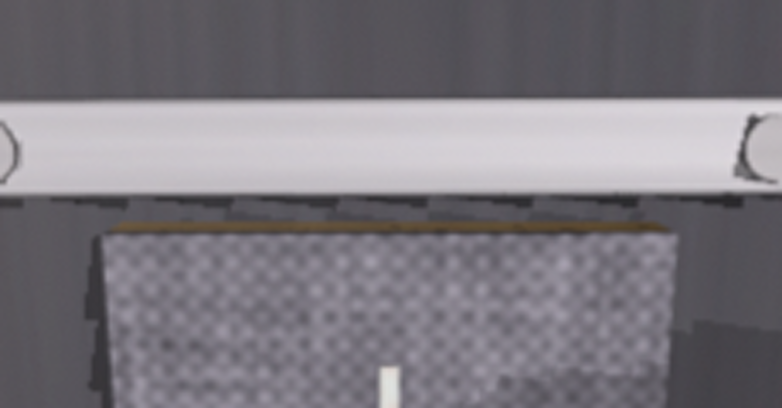

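Run:
```python
from h import *
i=camera_info("wrist");i["world_from_camera"]=np.load("w13.npz")["T"]
f=lambda l,z:pix2plane("wrist",np.array(l)/3.4+[210,60],z,i)[:,:2]*1000
bar=f([(10,195),(770,193.5)],.022);c=f([(106,234),(677,233)],.0455)
c2=f([(115,224),(668,223)],.0335)
a=np.radians(8.25);M=np.array([[np.cos(a),np.sin(a)],[-np.sin(a),np.cos(a)]])
print("bar",bar@M.T,"blk top edge",c@M.T,"bottom edge",c2@M.T)
e=pix2plane("wrist",[(173,103),(470,103)],.022,i)[:,:2]*1000;print("bar ends",e@M.T, (e@M.T).mean(0))
print("tcp",M@state()["tool_pos"][:2]*1000)
```

```text
bar [[508.36192555 160.6586688 ]
 [606.6704349  160.54076472]] blk top edge [[525.77620489 158.54777091]
 [589.38625397 158.45439015]] bottom edge [[524.20910533 158.24554527]
 [591.06706673 158.15208757]]
bar ends [[491.61145244 166.83769591]
 [620.72587563 166.44037753]] [556.16866404 166.63903672]
tcp [555.33734851  95.56905857]
```

Request:
{"method": "step_arm", "body": {
  "moves": [
    [-0.0008,-0.001,0.004,0,0,0,0.055],
    [0,0,0.006,0,0,0,0.055],
    [0,0,0.004,0,0,0,0.055],
    [0,0,0.002,0,0,0,0.055],
    [0,0,0,0,0,0,0.055],
    [0,0,0,0,0,0,0.055]
  ]
}}

```text
time: 24.15
tool_pos: [0.534, 0.1731, 0.0205]
tool_rot: [-0.0, 0.656, 0.755, -0.0]
contact_force: [0.2, 0.0, -1.4]
gripper_width: 0.702
```

Request:
{"method": "step_arm", "body": {
  "moves": [
    [0,0,0.001,0,0,0,0.055],
    [0,0,0.001,0,0,0,0.055],
    [0,0,0,0,0,0,0.055]
  ]
}}

```text
time: 24.45
tool_pos: [0.5339, 0.1731, 0.0186]
tool_rot: [-0.0, 0.656, 0.755, -0.0]
contact_force: [0.6, 0.0, -0.4]
gripper_width: 0.702
```

Request:
{"method": "step_arm", "body": {
  "moves": [
    [0,0,0.001,0,0,0,0.055],
    [0,0,0.0005,0,0,0,0.055],
    [0,0,0,0,0,0,0.055]
  ]
}}

```text
time: 24.75
tool_pos: [0.534, 0.1731, 0.0172]
tool_rot: [-0.0, 0.656, 0.755, -0.0]
contact_force: [-0.7, -0.2, 0.1]
gripper_width: 0.699
```

Request:
{"method": "step_arm", "body": {
  "moves": [
    [0,0,0.0005,0,0,0,0.055],
    [0,0,0.0005,0,0,0,0.055],
    [0,0,0,0,0,0,0.055]
  ]
}}

```text
time: 25.05
tool_pos: [0.5341, 0.1732, 0.0171]
tool_rot: [-0.0, 0.655, 0.755, -0.0]
contact_force: [-4.0, -0.3, 6.6]
gripper_width: 0.701
```

Contact came at the expected height, so I'll check the view and then release.

```bash
python3 look.py w14 | head -3
```

```text
25.05 [0.5340657  0.17316505 0.01711933] [-4.00636052 -0.27889523  6.60952226] [-0.16796945  0.64087021 -0.01263654] 0.700564403927556 [ 1.81024406e-01  1.36212109e-01  1.90917341e+00 -6.54343608e-05
  1.09673714e+00  3.99156466e-02]
yaw 98.08664993323917 -0.9999998578514994
```

View pics/w14.png

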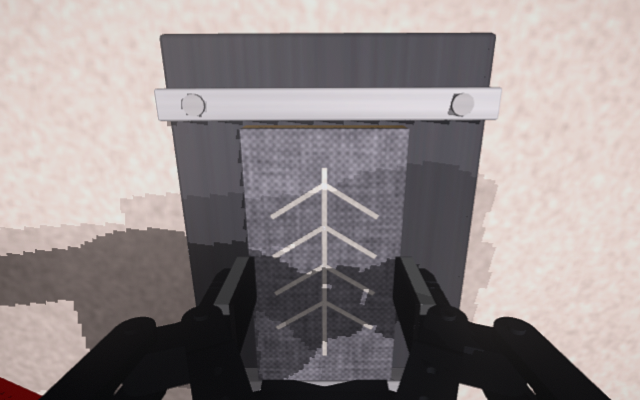

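Request:
{"method": "step_arm", "body": {
  "moves": [
    [0,0,-0.0005,0,0,0,0.055],
    [0,0,0,0,0,0,0.07],
    [0,0,0,0,0,0,0.08],
    [0,0,0,0,0,0,0.0854],
    [0,0,0,0,0,0,0.0854]
  ]
}}

```text
time: 25.75
tool_pos: [0.5339, 0.1731, 0.0164]
tool_rot: [-0.0, 0.656, 0.755, -0.0]
contact_force: [0.3, -0.3, 0.5]
gripper_width: 0.997
```

Request:
{"method": "step_arm", "body": {
  "moves": [
    [0,0,-0.01,0,0,0,0.0854],
    [0,0,-0.04,0,0,0,0.0854],
    [0,0,-0.05,0,0,0,0.0854],
    [0.03,0,-0.03,0,0,0,0.0854],
    [0.03,0,0,0,0,0,0.0854],
    [0,0,0,0,0,0,0.0854],
    [0,0,0,0,0,0,0.0854]
  ]
}}

```text
time: 26.45
tool_pos: [0.5253, 0.2328, 0.147]
tool_rot: [0.0, 0.655, 0.756, -0.0]
contact_force: [0.1, -0.1, -0.3]
gripper_width: 1.0
```

```bash
python3 look.py w15; python3 -c "
from h import *
p,d=grab_frame('top')
for q,z in (('block',.024),('bed',.012),('brush',.01),('spare',.012),('brayer',.02)):
    for r in cut_out('top',q): print(q,round(r['conf'],2),maskpose('top',r['mask'],z))
"
```

```text
26.45 [0.52533511 0.23278157 0.1469555 ] [ 0.07698353 -0.07119131 -0.32700165] [0.00840303 0.00164064 0.02614949] 1.0002518196670738 [ 2.87823337e-01  2.19813100e-04  1.81059871e+00 -4.37558074e-04
  1.33061559e+00  1.45608573e-01]
yaw 98.1542650321672 -0.999999897117572
block 0.9 [321.9, 246.7] 10373 ((534.1600341796875, 178.7555389404297), (63.20414352416992, 122.9425048828125), 8.161423683166504)
block 0.57 [124.6, 329.1] 281 ((366.6157531738281, 77.12447357177734), (30.61693000793457, 10.39464282989502), 54.959468841552734)
bed 0.93 [55.5, 119.8] 24534 ((299.58416748046875, 254.84756469726562), (126.0963134765625, 159.70370483398438), 15.12231159210205)
bed 0.62 [365.6, 219.3] 20280 ((535.7935180664062, 176.5595703125), (134.31195068359375, 189.96055603027344), 8.11479377746582)
block 0.88 ((533.8916015625, 170.60064697265625), (67.01136779785156, 111.62239837646484), 8.505830764770508)
block 0.75 ((680.0149536132812, -419.7423400878906), (67.58433532714844, 123.88910675048828), 67.28577423095703)
block 0.71 ((360.5617980957031, 2.6412811279296875), (121.98889923095703, 65.813011
[... 215 characters left out ...]
017478942871), 13.528550148010254)
bed 0.44 ((536.0857543945312, 171.54510498046875), (65.34461212158203, 111.64285278320312), 8.544995307922363)
brush 0.75 ((550.5681762695312, -11.100845336914062), (167.42091369628906, 41.94699478149414), 3.58565354347229)
brush 0.69 ((536.5477905273438, 172.289794921875), (68.26390838623047, 118.14171600341797), 10.008478164672852)
spare 0.83 ((526.1705322265625, 460.92327880859375), (56.028385162353516, 87.39148712158203), 11.128509521484375)
spare 0.5 ((533.0697021484375, -208.69482421875), (162.69212341308594, 219.39259338378906), 9.93202018737793)
brayer 0.61 ((549.8897705078125, -472.779296875), (115.93074798583984, 63.5751953125), 87.37987518310547)
```

View pics/w15.png

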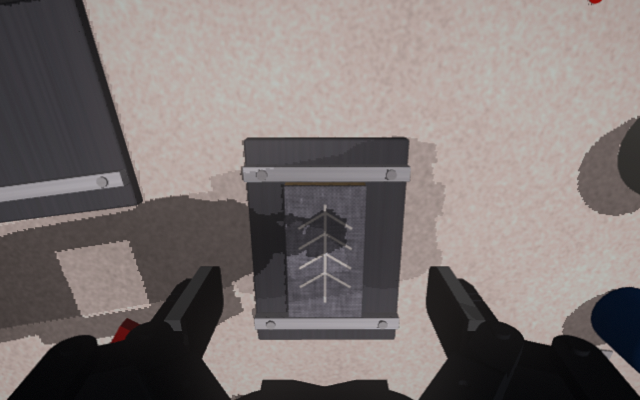

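Run:
```python
from h import *
w=np.load("w.npz");i=camera_info("wrist");i["world_from_camera"]=T=w["T"];d=w["d"]
m=cut_out("wrist","block")[0]["mask"]; m=cv2.erode(m.astype(np.uint8),np.ones((7,7)))>0
v,u=np.nonzero(m&(d>0));n=cv2.undistortPoints(np.c_[u,v].astype(float).reshape(-1,1,2),i["intrinsics"],i["dist_coeffs"]).reshape(-1,2)
P=(np.c_[n,np.ones(len(n))]*d[v,u][:,None])@T[:3,:3].T+T[:3,3]
c=np.linalg.lstsq(np.c_[P[:,:2]-P[:,:2].mean(0),np.ones(len(P))],P[:,2],rcond=None)[0];print("top z, slopes",c[2],c[:2])
p=cv2.imread("pics/w15.png")[130:350,230:430];cv2.imwrite("pics/z15.png",cv2.resize(p,None,fx=2.7,fy=2.7,interpolation=cv2.INTER_CUBIC))
```

```text
top z, slopes 0.024739823155976844 [-0.00020606 -0.00101013]
```

View pics/z15.png

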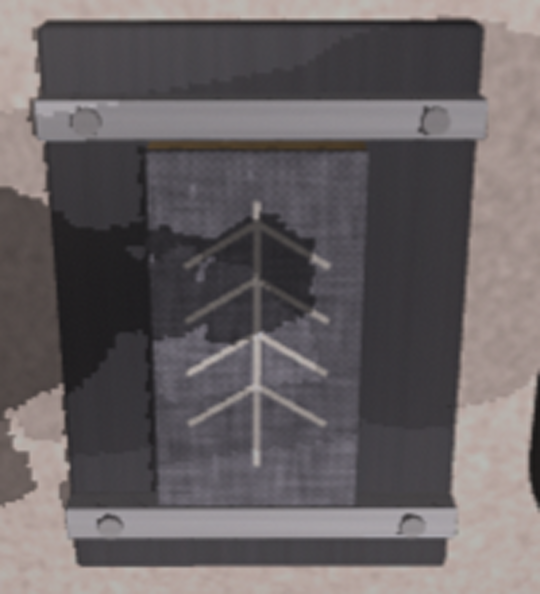

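```bash
python3 -c "
from plant import *
print(job_done())"
```

```text
the job is handed in; nothing more can be done
None
```

I moved the block home into the board's corner, then picked it up and placed it on the right-hand print bed. I handed the job in at about 26.6 s of the 64 s allowed. No verdict came back, so the results below are from my own checks.

- **Homing:** I turned the block square, pressed it lightly against both fences and let go. I then nudged it with shut fingers against the long fence, the end fence and the long fence again. Each time it stopped hard, at about 13 N or less, and the second push on the long fence stopped at the same place as the first. The wrist picture showed it flush with both fences.
- **Picking up:** I gripped it with one finger in the gap. Closing on it briefly gave about 11 N sideways and 11 N upwards.
- **Placing:** I lowered it until it touched the bed at about 7 N, then opened the fingers and backed off.
- **Last checks:** The block lies between the bars, its top at 24.7 mm (24 mm expected), with slopes of about 0.001. It is about 2 mm off centre along the bars, and its angle matches the bed's. I could only measure the gap at the +y bar, and only before the last lowering. It was about 2.3 mm of the ideal 3 mm, so I shifted the block about 0.8 mm away from that bar.
- **Bystanders:** The brush, spare block and roller measured within about 4 mm of where they started, which is about the accuracy of the top camera.
- **Disagreement:** In the final top view the network put the block's centre about 5 mm off along y. The mask was cut short, 112 mm instead of 120 mm, probably by the gripper overhead, so I went by the wrist view.

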